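# Push the board carrier into its holder and close the jaw

## Robot

A 7-joint arm with a two-finger parallel gripper is mounted at the origin on the work surface. World frame = base frame: x ahead of the robot, y to its left, z up, the work surface at z = 0. Lengths are in m, angles in rad, forces in N, time in s.
With the tool pointing down it reaches from about 0.4 to 0.85 m from the base axis. Payload 4.5 kg.
Tool frame: the origin (TCP) lies on the centre line of the jaws, within the pads' length; the fingertips stand r.tip_reach ahead of it and the grasp point (between the pads) lies 3 mm ahead of it (r.tip_reach is the distance from the TCP to the fingertips, in m); z points along the fingers, y is the line along which they close (so a half turn about z gives the same grasp; the last joint's range is limited). The gripper opens to 88 mm and grips with 3 to 60 N. Pads are 18 mm wide; open, the fingers measure 123 mm over their backs; the gripper's body (75 mm by 187 mm) begins 45 mm behind the grasp point.
Start: joints at [-1.146, 0.689, -0.195, 1.565, 0.157, 0.902, -0.215], TCP at [0.238, 0.578, 0.261] pointing down, gripper open.
Joint ranges: [-3.01, 3.01], [-0.46, 2.08], [-1.47, 1.51], [0.13, 2.56], [-1, 4.14], [0.04, 2.09], [-2.66, 2.66]. Speed limits (rad/s): [2.57, 2.57, 3.14, 3.14, 3.14, 3.14, 3.14].

## Interface

Orientations are given as a unit quaternion [x, y, z, w].
In Python, from plant import readout, eyes, ticket, r gives the robot as it stands. The module is installed in compiled form; this text tells all that it offers.
- The arm moves only by the tool carry_out, never from a script. Its argument "motion" is a list that holds one entry, the list of rows, each a list of 7 numbers: the shift along the tool's x, y, z in mm, then the turn, a rotation vector about the tool's x, y, z in rad, then the opening in per cent of the stroke, from 0 (shut) to 100 (fully open). In form: [[[dx, dy, dz, ax, ay, az, claw], ...]]. A call has 1 to 8 rows; each row shifts and turns the commanded pose from where the row before left it, along the tool's axes as they then stand; what a row does not reach is not made up. A row lasts 1/10 s, in which the tool goes at most 50 mm and 8.59 degrees, less where a joint would pass 70% of its speed; a pose out of reach is approached as far as the arm can. A call is refused whole if a number of a shift passes 50 or a number of a turn 0.15, either way. A call with a gripper value outside its range is refused whole. The fingers move at their own pace and stop on an object; "squeeze" is the grip in N (left out, the last holds). Time passes only in rows, so rows that do not move let the fingers close. It gives the time, the measured TCP pose, the force and the opening at its end, in the units of the state.
- readout.get_state(): the state, without advancing time (a new reading comes with each control period).
- eyes.snapshot(name): name is "scene" or "top"; returns a dict with "pixels" (480x640x3 uint8, red, green, blue), "K" (3x3 intrinsics, pixels), "origin" and "attitude" of the camera in the world. Camera axes: x right, y down, z forward; pixel columns grow to the right and rows downward; lengths in m; the calibration is good to about 2 mm. A picture is of the moment at which its call begins. There is no depth.
- ticket.finish_job(): hands the job in, once; it reports no verdict.
The state is a dict: "clock": time; "q": joint angles; "qd": joint speeds; "joint_torque": joint torques, N m; "tool_pos": TCP position; "eef_rot": TCP orientation; "contact_force": force on the tool from outside, world axes, zero at the start; "moment": the same for the moment, N m; "opening": opening from 0.0 (shut) to 1.0 (fully open).
Only numpy, scipy, OpenCV 4.12 (cv2) and the standard library are available. Lean on these libraries where they do the work, as an engineer would, in place of code of your own. Each camera call takes 0.05 s, during which the arm holds its last target. There are 200 camera calls.

## Task

Load the board carrier into the holder bolted to the bench using pushes only: slide the carrier along the bench, without lifting it, until its long edge lies flush along the holder's back bar, and push the sliding jaw along the bar until the carrier sits snugly between the jaw and the fixed end stop. Do not pick up or carry anything, and leave the jar, the spool and the screwdriver where they are.

Things in the scene. Friction and masses are not known exactly. Their poses are not given: they have to be found in the camera images.
- carrier: Loose flat black tray with a green phone board in its top, 90 mm (its x) by 120 mm (its y), 16 mm high, 0.2 to 0.42 kg. Starts on the bench on the robot's side of the holder, turned up to 25 degrees from it. Origin: centre of its underside, z up. Seated, its origin is at x = -45 mm, y = +50 mm in the holder's frame, its yaw equal to the holder's.
- holder: Aluminium board holder fixed to the bench, open towards the robot. Origin: on the bench, middle of the back bar's front face. +x points away from the robot through the bar, +y along the bar to the robot's left, towards the end stop. Bar 320 mm along y, 22 mm thick (x 0 to 22 mm), 20 mm high. No floor: the carrier stays on the bench.
- jaw (a joint): How far the dark sliding jaw stands along the bar towards the end stop (m). Its inner face is at y = -110 mm + this value in the holder's frame: 0 fully open, 0.100 closed on a seated carrier, 0.120 end of travel. About 2 N of friction, no spring; stays where it is left. Starts between 0 and 0.015.
- jaw_push (a point): Centre of the jaw's outer side face (facing the holder's -y), 18 mm above the bench; push it towards +y. The jaw block spans x -60 to 0 mm in the holder's frame (this point at x = -30), is 24 mm wide along y and spans 1.5 to 37.5 mm above the bench. A black knob 18 mm wide, up to 54 mm high, stands on it at x = +12 mm.
- jar: Bystander: upright closed jar, 40 mm across, 42 mm high. Origin: centre of its underside.
- spool: Bystander: upright grey flanged spool, 50 mm across, 36 mm high. Origin: centre of its underside.
- driver: Bystander: screwdriver about 150 mm long, lying on the bench along its own x axis to the robot's right of the holder, its blade to +x. Origin: on its lower side near the middle of its length.
- end_stop (a point): Centre of the inner face of the holder's fixed end stop, at x = -30, y = +110 mm in the holder's frame, 10 mm above the bench. The stop is a block 24 mm wide along y, 20 mm high, reaching from the bar 60 mm towards the robot (x -60 to 0 mm).

How it is judged:
At the end, for the whole second after the job is handed in: The carrier lies flat and at rest on the bench, its long edge within 3.5 mm of the back bar and turned less than 2.3 degrees from it, its short end within 3.5 mm of the fixed end stop, and the jaw closed to within 3.5 mm of its fully closed place against the carrier (joint 0.0965 to 0.103) (x of carrier in the frame of holder between -0.0485 and -0.042 m and angle between the y axis of carrier and the y axis of holder, either way round below 0.04 rad and y of carrier in the frame of holder between 0.0465 and 0.053 m and value of joint jaw between 0.0965 and 0.103 m and height (world z) of carrier below 0.003 m and angle between carrier's own z axis and vertical below 0.05 rad and linear speed of carrier below 0.01 m/s); the robot touches nothing.
It fails at once if the carrier was lifted off the bench or tipped (height (world z) of carrier above 0.008 m or angle between carrier's own z axis and vertical above 0.15 rad).
It fails at once if the jar, the spool or the screwdriver was disturbed (moved more than 20 mm) (distance of any of jar, spool, driver from where it was at the start of the episode above 0.02 m).
It also fails if it takes over 48 s, if anything falls off the work surface, if the arm or the gripper's body presses on something with over 40 N, if the wrist force passes 120 N, or if a joint passes its speed limit or range.

## Working session

There is one attempt and no reset: what is moved stays moved. The work goes in short steps, Python scripts to look and compute and a tool call to move; the robot and the scene stay as the last step left them, time stands still between calls to the robot, and variables do not carry over. Pictures are saved under pics/ and viewed, on a budget of 10 in all, crops included, one or two more only if the job needs it, and the job is handed in when it is done.

Besides the shell and the picture viewer there is one more tool, called as name([rows], argument=value, ...), one row to a line, values as JSON. carry_out: Moves the arm, as the interface text tells. Its arguments: {"type":"object","properties":{"motion":{"type":"array","items":{"type":"array","items":{"type":"array","items":{"type":"number"}}}},"squeeze":{"type":"number"}},"required":["motion"]}

```bash
mkdir -p pics
python3 - <<'E'
from plant import readout, eyes, r
import cv2
s=readout.get_state(); print(s, r.tip_reach)
for n in("scene","top"):
    d=eyes.snapshot(n); cv2.imwrite(f"pics/{n}0.png",d["pixels"][...,::-1]); print(n,d["K"],d["origin"],d["attitude"])
E
```

```text
{'clock': 0.0, 'q': array([-1.14620755,  0.68996798, -0.19451308,  1.56633962,  0.15728485,
        0.90249202, -0.2150991 ]), 'qd': array([-3.69458211e-04,  1.45020750e-03, -1.99742674e-03, -5.57193334e-04,
       -3.88807367e-05, -8.08621449e-04, -2.31929532e-03]), 'joint_torque': array([ 8.67024446e-04, -5.27557397e+01, -1.26715131e+00, -1.53438538e+01,
       -5.28113788e-02,  6.43694933e-03,  1.73166095e-04]), 'tool_pos': array([0.23788939, 0.57731907, 0.25992113]), 'eef_rot': array([ 1.94116730e-01,  9.80978017e-01, -9.01105429e-04, -1.16408222e-04]), 'contact_force': array([ 0.03074505, -0.401818  , -0.47391434]), 'moment': array([ 0.0159705 , -0.00092679, -0.01252297]), 'opening': 0.9986026277212201} 0.022
scene [[594.27205493   0.         326.55508261]
 [  0.         594.27205493 241.50511384]
 [  0.           0.           1.        ]] [1.17976133 0.53851357 0.84797861] [ 0.41073316  0.82688611 -0.34853575 -0.16149446]
top [[455.78705375   0.         319.78153234]
 [  0.         455.78705375 242.84781096]
 [  0.           0.           1.        ]] [0.44705783 0.03975448 0.89899739] [-0.69602502  0.71435811 -0.0567669   0.04493531]
```

View pics/top0.png

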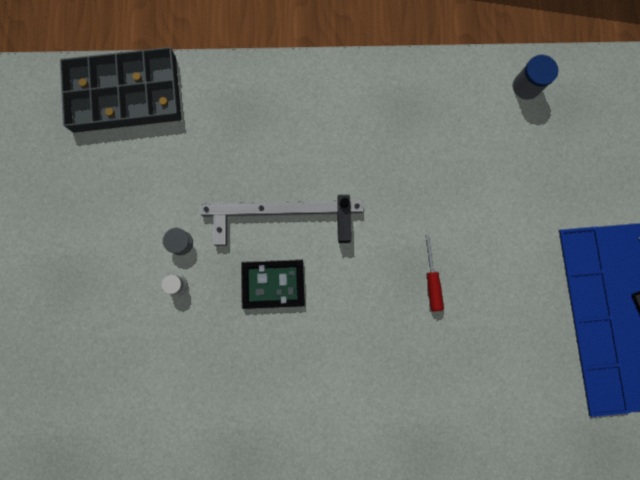

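View pics/scene0.png

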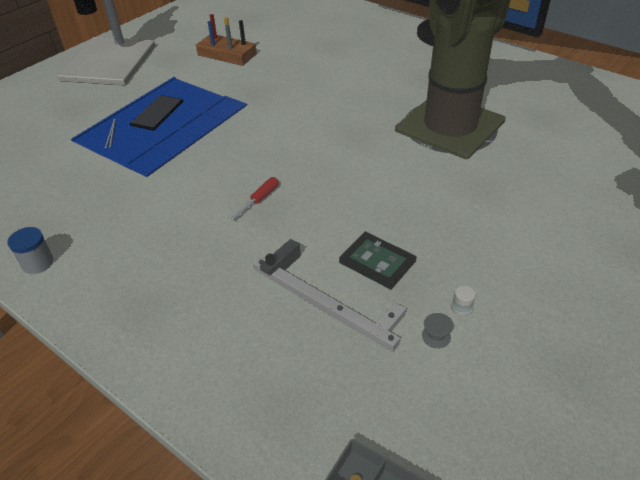

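The top view shows the bar from (202,210) to (364,207), the end stop at (220,230), the jaw at (344,220), the carrier around (273,285), the spool at (178,241), the jar at (173,285) and the driver at (434,275). The scene view agrees with this. Next is a magnified crop of the top view, plus a carrier measurement.

```bash
cat > h.py <<'E'
import numpy as np, cv2
from scipy.spatial.transform import Rotation as R
from plant import readout, eyes, r
def ray(d,uv,z):
    uv=np.atleast_2d(np.asarray(uv,float)); p=np.c_[uv,np.ones(len(uv))]@np.linalg.inv(d["K"]).T
    w=p@R.from_quat(d["attitude"]).as_matrix().T
    return (d["origin"]+w*((z-d["origin"][2])/w[:,2])[:,None])[:,:2]
def proj(d,P):
    c=(np.atleast_2d(P)-d["origin"])@R.from_quat(d["attitude"]).as_matrix(); c=c@d["K"].T
    return c[:,:2]/c[:,2:]
E
python3 - <<'E'
from h import *
d=eyes.snapshot("top"); im=d["pixels"]; c=im[185:320,155:455]
cv2.imwrite("pics/crop.png",cv2.resize(c[...,::-1],(780,351),interpolation=cv2.INTER_CUBIC))
hsv=cv2.cvtColor(im,cv2.COLOR_RGB2HSV)
g=im.mean(2); print(np.round(g[150:262:1,280]).astype(int)); print(np.round(g[205:215,195:375:1]).astype(int)[4])
m=((g<70)).astype(np.uint8); m[:, :150]=0; m[:,460:]=0; m[:185]=0; m[330:]=0
cs,_=cv2.findContours(m,0,1)
for k in cs:
    if cv2.contourArea(k)>60:
        b=cv2.boxPoints(cv2.minAreaRect(k)); print(cv2.contourArea(k),b.tolist(),ray(d,b,0.016).round(4).tolist())
E
```

```text
[134 130 129 129 130 133 136 137 139 139 139 137 136 133 134 133 135 135
 130 128 129 132 132 131 130 129 131 132 133 134 134 135 132 131 133 129
 130 131 134 135 135 132 128 131 133 135 132 134 131 131 133 134 136 136
 136 136 133 132 134 133 133 133 119  80  58  74  83  83  82  81  85  85
 108 126 130 133 133 135 140 141 139 134 134 133 133 136 138 137 138 140
 139 139 135 134 135 134 135 135 136 137 136 135 134 132 136 135 133 132
 137 131  85  30]
[133 131 131 133 139 141 140 134 100  61  47  44  47  69 120 135 137 137
 139 140 141 139 140 141 140 140 140 141 141 140 142 142 142 140 141 141
 142 141 140 141 141 141 141 141 140 139 140 140 140 138 139 137 139 139
 138 137 139 137 138 137 135 136 136 121  82  52  46  52  73 117 133 135
 135 134 134 134 133 134 133 133 135 133 134 133 132 133 133 133 134 133
 133 131 133 135 132 134 135 132 133 134 134 133 135 134 135 134 133 134
 134 135 135 137 135 137 136 135 134 136 136 136 136 137 135 137 135 135
 136 136 136 137 137 136 137 136 137 136 135 136 136 136 137 133  95  57
  46  41  33  27  24  26  26  27  26  28  31  62 118 137 138
[... 362 characters left out ...]
 262.0363464355469], [302.9341125488281, 259.4193420410156], [304.9115905761719, 306.8786315917969], [242.10397338867188, 309.4956359863281]] [[0.5411, 0.1788], [0.5431, 0.0569], [0.4515, 0.0551], [0.4498, 0.1752]]
259.5 [[163.3972625732422, 235.2739715576172], [191.1945343017578, 232.3479461669922], [193.4411163330078, 253.69041442871094], [165.6438446044922, 256.616455078125]] [[0.5974, 0.3281], [0.6019, 0.2741], [0.5597, 0.2692], [0.5553, 0.3228]]
691.5 [[215.21359252929688, 197.02928161621094], [361.7151794433594, 194.6276092529297], [362.5043029785156, 242.76222229003906], [216.00271606445312, 245.1638946533203]] [[0.6717, 0.2277], [0.6698, -0.0629], [0.5729, -0.0606], [0.5753, 0.2256]]
```

View pics/crop.png

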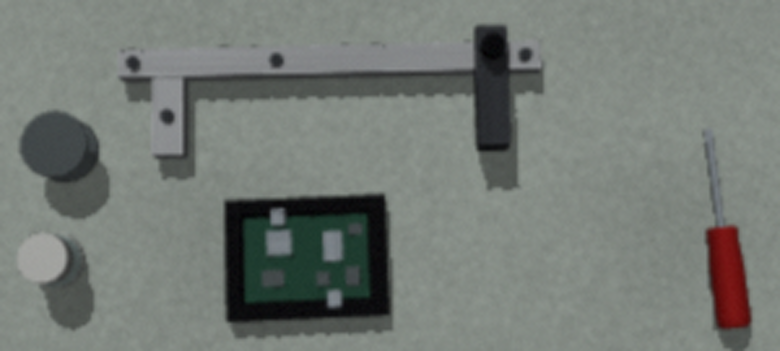

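The crop confirms the layout. The carrier's short ends are at columns 240 and 305, almost square to the bar. Now the holder frame from its edges.

```bash
cat >> h.py <<'E'
def cross(v,t,rev=False):
    # first subpixel index where profile passes t downward
    for i in range(len(v)-1):
        if v[i]>=t>v[i+1]: return i+(v[i]-t)/(v[i]-v[i+1])
    return np.nan
def fit(P):
    P=P[~np.isnan(P).any(1)]; vx,vy,x,y=cv2.fitLine(P.astype(np.float32),cv2.DIST_HUBER,0,.01,.01).ravel()
    return np.array([x,y]),np.array([vx,vy])
def carrier(d,V=None):
    g=d["pixels"].astype(float).mean(2); m=(g<75).astype(np.uint8)
    m=cv2.morphologyEx(m,cv2.MORPH_OPEN,np.ones((3,3),np.uint8))
    hsv=cv2.cvtColor(d["pixels"],cv2.COLOR_RGB2HSV); a=(hsv[...,1]>90)&(hsv[...,0]>55)&(hsv[...,0]<95)
    a=a.astype(np.uint8); k=max(cv2.findContours(a,0,1)[0],key=cv2.contourArea); (rc)=cv2.minAreaRect(k)
    b=ray(d,cv2.boxPoints(rc),.016); c=b.mean(0); e=[b[1]-b[0],b[2]-b[1]]; e.sort(key=np.linalg.norm); L=e[1]*np.sign(e[1][1])
    return c,-np.arctan2(L[0],L[1]),[np.linalg.norm(x) for x in e]
E
python3 - <<'E'
from h import *
d=eyes.snapshot("top"); g=cv2.GaussianBlur(d["pixels"].astype(float).mean(2),(0,0),.5)
us=list(range(232,258))+list(range(268,332))
F=ray(d,[(u,203+cross(g[203:222,u],100)) for u in us],.020); p,v=fit(F); v*=np.sign(v[1])
print("bar front",p,v,"yaw",-np.arctan2(v[0],v[1]))
S=ray(d,[(218+cross(g[q,218:240],108),q) for q in range(222,241)],.020); ps,vs=fit(S); print("stop inner",ps,vs, np.round(g[232,210:240]))
x=np.array([v[1],-v[0]])
sy=(ps-p)@v; O=p+v*(sy-.110); print("O",O)
B=ray(d,[[202,210],[363,207]],.02); print("bar ends y",(B-O)@v)
J=ray(d,[[337.5,232]],.0375); print("jaw inner y",(J-O)@v, np.round(g[232,330:356]))
k=[m for m in cv2.findContours(((g<75)*1).astype(np.uint8)[250:320,230:320],0,1)[0] if cv2.contourArea(m)>1000][0]+[230,250]
b=ray(d,cv2.boxPoints(cv2.minAreaRect(k.astype(np.int32))),.016); print("carrier outer holder",np.c_[(b-O)@x,(b-O)@v].round(4),"c",[(b.mean(0)-O)@x,(b.mean(0)-O)@v])
c,a,e=carrier(d); print("green",c,a,e,[(c-O)@x,(c-O)@v])
for u in [(178,241),(171,285)]: q=ray(d,[u],.038)-O; print("byst",q@x,q@v)
np.savez("hold.npz",O=O,x=x,v=v)
E
```

```text
bar front [0.63670456 0.11170241] [0.00286765 0.9999959 ] yaw -0.002867655
stop inner [0.5986975  0.20804632] [ 0.9999984  -0.00180547] [136. 139. 141. 146. 143. 140. 138. 122.  97.  83.  86. 110. 133. 141.
 139.  95.  59.  63.  77.  88. 116. 132. 134. 136. 137. 138. 138. 137.
 137. 137.]
O [0.6366651  0.09793699]
bar ends y [ 0.15462792 -0.16188638]
jaw inner y [-0.10900631] [135. 136. 138. 139. 138. 136. 127.  93.  51.  42.  45.  44.  44.  45.
  45.  47.  47.  46.  46.  47.  50.  65.  81.  93. 121. 133.]
carrier outer holder [[-0.0958  0.0806]
 [-0.0934 -0.0419]
 [-0.1852 -0.044 ]
 [-0.1872  0.0767]] c [np.float64(-0.14040482022189038), np.float64(0.01785919121657166)]
green [0.49710137 0.11654516] -0.0257102382143428 [np.float64(0.06548943851499471), np.float64(0.09491878361476137)] [np.float64(-0.13961652074829897), np.float64(0.01820787472965576)]
byst [-0.05528115] [0.19493839]
byst [-0.1384522] [0.20630718]
```

Holder origin is about (0.637, 0.098) with yaw about -0.003. The carrier is at holder (-0.140, 0.018), nearly aligned. Plan:

1. Use the two spread fingers to push it +x flush against the bar.
2. Push the jaw in +y. Its face straddles the carrier's centre line, so it carries the tray to the end stop.

First I align the tool's yaw.

carry_out([
  [[0,0,0,0,0,-0.13,60],[0,0,0,0,0,-0.13,60],[0,0,0,0,0,-0.13,60],[-14,-38,0,0,0,0,60],[-14,-38,0,0,0,0,60],[-14,-38,0,0,0,0,60],[-14,-38,0,0,0,0,60],[-14,-38,0,0,0,0,60]],
])

```text
clock: 1.0
tool_pos: [0.3083, 0.3862, 0.2607]
eef_rot: [0.0, 1.0, -0.0, 0.0]
contact_force: [0.8, -0.1, 0.5]
opening: 0.604
```

carry_out([
  [[-14,-38,0,0,0,0,60],[-14,-38,0,0,0,0,60],[-14,-38,0,0,0,0,60],[-14,-38,0,0,0,0,60],[-14,-38,0,0,0,0,60],[-14,-38,0,0,0,0,60],[-14,-38,0,0,0,0,60],[0,0,0,0,0,0,60]],
])

```text
clock: 1.8
tool_pos: [0.407, 0.1157, 0.2604]
eef_rot: [0.006, 1.0, -0.002, -0.0]
contact_force: [-0.8, -0.2, 0.3]
opening: 0.597
```

carry_out([
  [[0,0,38.5,0,0,0,60],[0,0,38.5,0,0,0,60],[0,0,38.5,0,0,0,60],[0,0,38.5,0,0,0,60],[0,0,38.5,0,0,0,60],[0,0,38.5,0,0,0,60],[0,0,0,0,0,0,60],[0,0,0,0,0,0,60]],
])

```text
clock: 2.6
tool_pos: [0.408, 0.1191, 0.084]
eef_rot: [-0.0, 1.0, -0.007, -0.002]
contact_force: [0.4, 0.4, 0.5]
opening: 0.6
```

Run:
```python
from h import *
s=readout.get_state(); print(s["tool_pos"],R.from_quat(s["eef_rot"]).as_matrix().round(4).tolist(),s["contact_force"])
```

```text
[0.4079708  0.11910033 0.08398858] [[-1.0, -0.0002, -0.0042], [-0.0002, 0.9999, -0.0137], [0.0042, -0.0137, -0.9999]] [0.35327947 0.40257974 0.48367682]
```

carry_out([
  [[0,0,14,0,0,0,60],[0,0,14,0,0,0,60],[0,0,14,0,0,0,60],[0,0,13,0,0,0,60],[0,0,0,0,0,0,60]],
])

```text
clock: 3.1
tool_pos: [0.4053, 0.1159, 0.0408]
eef_rot: [-0.0, 1.0, -0.011, -0.009]
contact_force: [0.1, 0.4, 0.3]
opening: 0.6
```

Run:
```python
from h import *
s=readout.get_state(); print(s["tool_pos"],R.from_quat(s["eef_rot"]).as_matrix().round(4).tolist(),s["contact_force"])
```

```text
[0.40531834 0.11593347 0.04084626] [[-0.9998, -0.0005, -0.0179], [-0.0002, 0.9998, -0.0211], [0.0179, -0.0211, -0.9996]] [0.08533494 0.41261844 0.29899566]
```

carry_out([
  [[-10,0,0,0,0,0,60],[-10,0,3,0,0,0,60],[0,0,4,0,0,0,60],[0,0,0,0,0,0,60]],
])

```text
clock: 3.5
tool_pos: [0.4258, 0.1162, 0.0345]
eef_rot: [-0.0, 1.0, -0.011, -0.008]
contact_force: [0.2, -0.1, -0.2]
opening: 0.6
```

Run:
```python
from h import *
s=readout.get_state(); print(s["tool_pos"],R.from_quat(s["eef_rot"]).as_matrix().round(4).tolist(),s["contact_force"],s["q"])
```

```text
[0.42578317 0.11624677 0.03445825] [[-0.9999, -0.001, -0.0154], [-0.0007, 0.9998, -0.0215], [0.0154, -0.0215, -0.9997]] [ 0.22320677 -0.14573133 -0.23678129] [-0.33600976  0.9290292  -0.07204716  2.22860675  1.46734242  0.07236448
 -0.27604364]
```

carry_out([
  [[-4,0,3,-0.01,-0.008,0,60],[-4,0,3,-0.01,-0.008,0,60],[-6,0,0,0,0,0,60],[-6,0,0,0,0,0,60],[-7,0,0,0,0,0,60],[-7,0,0,0,0,0,60],[-7,0,0,0,0,0,60],[-7,0,0,0,0,0,60]],
])

```text
clock: 4.3
tool_pos: [0.4716, 0.1157, 0.0284]
eef_rot: [-0.001, 1.0, -0.001, -0.002]
contact_force: [-2.1, -0.1, 1.0]
opening: 0.598
```

Run:
```python
from h import *
s=readout.get_state(); print(s["tool_pos"],R.from_quat(s["eef_rot"]).as_matrix().round(4).tolist(),s["contact_force"],s["q"])
```

```text
[0.47164616 0.11571601 0.02844462] [[-1.0, -0.0017, -0.0036], [-0.0017, 1.0, -0.0016], [0.0037, -0.0016, -1.0]] [-2.14039777 -0.07389028  0.969587  ] [-0.15842836  0.95492838 -0.29013991  2.10638959  1.16114349  0.25780242
  0.09360939]
```

carry_out([
  [[-8,0,0,0,0,0,60],[-8,0,0,0,0,0,60],[-8,0,0,0,0,0,60],[-8,0,0,0,0,0,60],[-8,0,0,0,0,0,60],[-6,0,0,0,0,0,60],[-4,0,0,0,0,0,60],[-2,0,0,0,0,0,60]],
])

```text
clock: 5.1
tool_pos: [0.5247, 0.1158, 0.0278]
eef_rot: [-0.001, 1.0, -0.001, -0.001]
contact_force: [-3.3, -0.5, 2.6]
opening: 0.6
```

carry_out([
  [[-2,0,0,0,0,0,60],[-2,0,0,0,0,0,60],[-2,0,0,0,0,0,60],[-1,0,0,0,0,0,60]],
])

```text
clock: 5.5
tool_pos: [0.5322, 0.1158, 0.0274]
eef_rot: [-0.0, 1.0, -0.001, -0.001]
contact_force: [-3.7, -0.8, 2.6]
opening: 0.6
```

Run:
```python
from h import *
s=readout.get_state(); print(s["tool_pos"],R.from_quat(s["eef_rot"]).as_matrix().round(4).tolist(),s["contact_force"],s["q"])
```

```text
[0.53218237 0.11577197 0.02741853] [[-1.0, -0.0008, -0.0013], [-0.0008, 1.0, -0.0018], [0.0013, -0.0018, -1.0]] [-3.68418484 -0.77859688  2.56612409] [-0.03104383  1.00160228 -0.45790071  1.92802844  0.99561401  0.46154513
  0.33616604]
```

Not at the bar yet. I'll carry on slowly until the force rises.

carry_out([
  [[-1.5,0,0,0,0,0,60],[-1.5,0,0,0,0,0,60],[-1,0,0,0,0,0,60],[-1,0,0,0,0,0,60]],
])

```text
clock: 5.9
tool_pos: [0.5356, 0.1157, 0.0274]
eef_rot: [-0.0, 1.0, -0.001, -0.002]
contact_force: [-7.8, 0.6, 8.1]
opening: 0.599
```

carry_out([
  [[-1,0,0,0,0,0,60],[-1,0,0,0,0,0,60],[0,0,0,0,0,0,60]],
])

```text
clock: 6.2
tool_pos: [0.5357, 0.1158, 0.0274]
eef_rot: [-0.001, 1.0, -0.001, -0.003]
contact_force: [-9.3, 0.6, 8.5]
opening: 0.599
```

carry_out([
  [[8,0,0,0,0,0,60],[8,0,0,0,0,0,60],[0,0,-33,0,0,0,30],[0,0,-33,0,0,0,0],[-17,-39,0,0,0,0,0],[-17,-39,0,0,0,0,0],[-17,-39,0,0,0,0,0],[-17,-39,0,0,0,0,0]],
])

```text
clock: 7.0
tool_pos: [0.5926, -0.0423, 0.0939]
eef_rot: [-0.0, 1.0, -0.001, 0.0]
contact_force: [0.7, 1.0, 0.4]
opening: 0.079
```

carry_out([
  [[-19,-38,0,0,0,0,0],[0,0,0,0,0,0,0],[0,0,0,0,0,0,0]],
])

```text
clock: 7.3
tool_pos: [0.6109, -0.0797, 0.0935]
eef_rot: [0.001, 1.0, -0.001, 0.0]
contact_force: [-0.2, 1.0, 0.1]
opening: 0.008
```

Run:
```python
from h import *
s=readout.get_state(); print(s["tool_pos"],R.from_quat(s["eef_rot"]).as_matrix().round(4).tolist(),s["contact_force"],s["opening"])
d=eyes.snapshot("top"); cv2.imwrite("pics/top2.png",cv2.resize(d["pixels"][170:320,150:450,::-1],(780,390),interpolation=cv2.INTER_CUBIC))
```

```text
[ 0.61089045 -0.07973535  0.09345665] [[-1.0, 0.0027, 0.0002], [0.0027, 1.0, -0.0026], [-0.0002, -0.0026, -1.0]] [-0.24780771  1.03271186  0.1322202 ] 0.007792451624736159
```

View pics/top2.png

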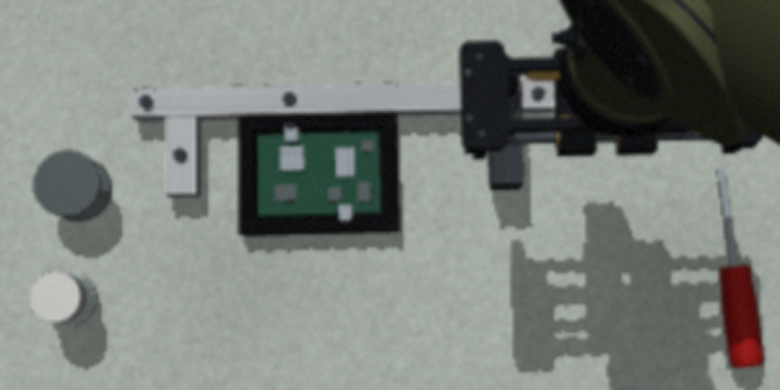

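The carrier is flush along the bar (its edge at row 115, crop columns 240–398), and the jaw is still open. Now I lower the tool and push the jaw.

carry_out([
  [[2,0,20,0,0,0,0],[2,0,20,0,0,0,0],[0,0,20,0,0,0,0],[0,6,0,0,0,0,0],[0,7,0,0,0,0,0],[0,7,0,0,0,0,0],[0,6,0,0,0,0,0],[0,6,0,0,0,0,0]],
])

```text
clock: 8.15
tool_pos: [0.607, -0.0461, 0.0347]
eef_rot: [-0.0, 1.0, -0.002, 0.0]
contact_force: [-0.0, -3.2, 2.5]
opening: 0.008
```

carry_out([
  [[0,6,0,0,0,0,0],[0,6,0,0,0,0,0],[0,6,0,0,0,0,0],[0,6,0,0,0,0,0],[0,6,0,0,0,0,0],[0,6,0,0,0,0,0],[0,4,0,0,0,0,0],[0,3,0,0,0,0,0]],
])

```text
clock: 8.95
tool_pos: [0.6062, -0.0027, 0.0335]
eef_rot: [-0.001, 1.0, -0.001, -0.001]
contact_force: [1.9, -2.1, 0.4]
opening: 0.005
```

carry_out([
  [[0,5,0,0,0,0,0],[0,5,0,0,0,0,0],[0,3,0,0,0,0,0],[0,3,0,0,0,0,0],[0,3,0,0,0,0,0],[0,3,0,0,0,0,0],[0,3,0,0,0,0,0],[0,3,0,0,0,0,0]],
])

```text
clock: 9.75
tool_pos: [0.6061, 0.0224, 0.0335]
eef_rot: [0.0, 1.0, -0.003, -0.001]
contact_force: [1.7, -5.9, 2.8]
opening: 0.003
```

carry_out([
  [[0,3,0,0,0,0,0],[0,3,0,0,0,0,0],[0,2,0,0,0,0,0],[0,2,0,0,0,0,0]],
])

```text
clock: 10.15
tool_pos: [0.6062, 0.0325, 0.0335]
eef_rot: [0.0, 1.0, -0.003, -0.001]
contact_force: [1.7, -6.2, 2.7]
opening: 0.004
```

Run:
```python
from h import *
s=readout.get_state(); print(s["tool_pos"],s["contact_force"])
for n in("top","scene"):
    d=eyes.snapshot(n); c=d["pixels"][170:320,150:450] if n=="top" else d["pixels"][200:380,240:480]
    cv2.imwrite(f"pics/{n}3.png",cv2.resize(c[...,::-1],None,fx=2.6,fy=2.6,interpolation=cv2.INTER_CUBIC))
```

```text
[0.606176   0.0324735  0.03351676] [ 1.69309744 -6.16565958  2.66801755]
```

View pics/scene3.png

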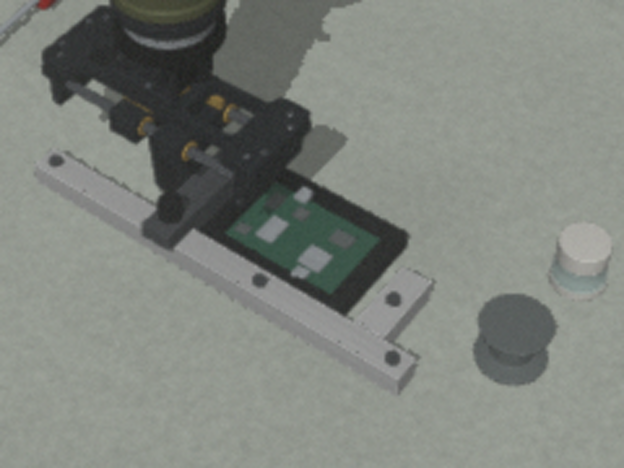

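The jaw is carrying the tray along the bar, with its left corner near (350,310). A gap of roughly 13 mm to the stop remains. Continuing.

carry_out([
  [[0,2.5,0,0,0,0,0],[0,2.5,0,0,0,0,0],[0,2,0,0,0,0,0],[0,2,0,0,0,0,0],[0,1,0,0,0,0,0]],
])

```text
clock: 10.75
tool_pos: [0.6062, 0.0435, 0.0335]
eef_rot: [0.0, 1.0, -0.002, -0.001]
contact_force: [0.5, -5.2, 2.6]
opening: 0.011
```

carry_out([
  [[0,1,0,0,0,0,0],[0,1,0,0,0,0,0],[0,1,0,0,0,0,0],[0,0.5,0,0,0,0,0]],
])

```text
clock: 11.15
tool_pos: [0.6062, 0.0472, 0.0335]
eef_rot: [0.0, 1.0, -0.002, -0.001]
contact_force: [1.9, -5.1, 1.3]
opening: 0.005
```

carry_out([
  [[0,1,0,0,0,0,0],[0,1,0,0,0,0,0],[0,0,0,0,0,0,0]],
])

```text
clock: 11.45
tool_pos: [0.6062, 0.0479, 0.0335]
eef_rot: [0.0, 1.0, -0.003, -0.001]
contact_force: [2.5, -7.4, 2.7]
opening: 0.006
```

carry_out([
  [[0,1,0,0,0,0,0],[0,1,0,0,0,0,0],[0,0,0,0,0,0,0]],
])

```text
clock: 11.75
tool_pos: [0.6062, 0.0479, 0.0335]
eef_rot: [0.001, 1.0, -0.004, -0.001]
contact_force: [0.9, -10.5, 5.7]
opening: 0.006
```

It stalled at y = 0.0479 (predicted about 0.0465) with rising force, so it is seated. I back off and check.

carry_out([
  [[0,-6,0,0,0,0,0],[0,-12,0,0,0,0,0],[0,-12,0,0,0,0,0],[0,0,-35,0,0,0,0],[0,0,-35,0,0,0,0],[30,-35,0,0,0,0,60],[30,-35,0,0,0,0,60],[30,-35,0,0,0,0,60]],
])

```text
clock: 12.55
tool_pos: [0.5149, -0.0838, 0.1041]
eef_rot: [-0.001, 1.0, -0.001, -0.001]
contact_force: [0.6, -0.2, -0.3]
opening: 0.256
```

carry_out([
  [[30,-35,0,0,0,0,60],[30,-35,0,0,0,0,60],[0,-30,0,0,0,0,60],[0,0,0,0,0,0,60]],
])

```text
clock: 12.95
tool_pos: [0.454, -0.1882, 0.1036]
eef_rot: [0.004, 1.0, -0.002, -0.002]
contact_force: [0.4, 0.1, 0.4]
opening: 0.602
```

Run:
```python
from h import *
s=readout.get_state(); print(s["tool_pos"],s["contact_force"],s["clock"])
h=np.load("hold.npz"); O,x,v=h["O"],h["x"],h["v"]
d=eyes.snapshot("top"); g=cv2.GaussianBlur(d["pixels"].astype(float).mean(2),(0,0),.5)
c,a,e=carrier(d); print("green",a,e,[(c-O)@x,(c-O)@v])
cv2.imwrite("pics/top4.png",cv2.resize(d["pixels"][185:275,190:390,::-1],None,fx=4,fy=4,interpolation=cv2.INTER_CUBIC))
```

```text
[ 0.45400304 -0.18817632  0.10358992] [0.38221997 0.07828436 0.42128608] 12.95
green -0.02415011344748525 [np.float64(0.06547160177907173), np.float64(0.09624420289117948)] [np.float64(-0.04613182253111467), np.float64(0.04861380788117762)]
```

View pics/top4.png

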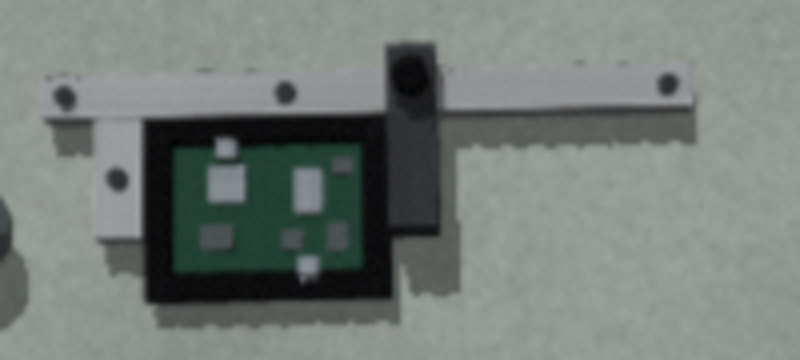

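The picture shows the tray tight between the stop (column 145) and the jaw (column 387), flush to the bar at row 120. One sub-pixel check of its rear edge against the bar.

Run:
```python
from h import *
h=np.load("hold.npz"); O,x,v=h["O"],h["x"],h["v"]
d=eyes.snapshot("top"); g=cv2.GaussianBlur(d["pixels"].astype(float).mean(2),(0,0),.5)
P=ray(d,[(u,266-cross(g[266:250:-1,u],50)) for u in range(232,284)],.016); p,w=fit(P); w*=np.sign(w[1])
print("rear edge x",(p-O)@x,"yaw rel",np.arctan2(w[0],w[1])*-1+np.arctan2(v[0],v[1]))
F=ray(d,[(u,203+cross(g[203:218,u],100)) for u in range(302,355)],.020); pf,wf=fit(F); wf*=np.sign(wf[1]); print("bar right yaw rel",-np.arctan2(wf[0],wf[1])+np.arctan2(v[0],v[1]),(pf-O)@x)
J=ray(d,[[(190+387/4)-.4,236]],.0375);print("jaw inner y(approx)",(J-O)@v,np.round(g[236,280:305]))
for u,n in [((178,241),"spool"),((171,285),"jar")]:pass
hsv=cv2.cvtColor(d["pixels"],cv2.COLOR_RGB2HSV)
print(readout.get_state()["clock"])
```

```text
rear edge x -0.09242635 yaw rel 0.0032852013
bar right yaw rel 0.0035473425 -0.00037499086
jaw inner y(approx) [-0.01091971] [ 31.  17.  14.  13.  14.  16.  21.  42.  48.  49.  50.  50.  51.  53.
  53.  54.  53.  53.  50.  48.  72.  86.  92. 100. 131.]
13.05
```

The centre estimates from the green board and the rear edge are x = -0.0461 and -0.0474, against a limit of -0.0485. That is tighter than I like, so I'll give one more gentle push towards the bar.

carry_out([
  [[-6,42,0,0,0,0,60],[-6,42,0,0,0,0,60],[-6,42,0,0,0,0,60],[-6,42,0,0,0,0,60],[-6,42,0,0,0,0,60],[-6,42,0,0,0,0,60],[-6,42,0,0,0,0,60],[-6,42,0,0,0,0,60]],
])

```text
clock: 13.85
tool_pos: [0.5033, 0.1575, 0.1035]
eef_rot: [-0.002, 1.0, -0.0, -0.001]
contact_force: [0.1, 0.1, 0.6]
opening: 0.602
```

carry_out([
  [[0,0,0,0,0,0,60],[0,0,25,0,0,0,60],[0,0,25,0,0,0,60],[0,0,25,0,0,0,60],[0,0,0,0,0,0,60]],
])

```text
clock: 14.35
tool_pos: [0.5018, 0.1536, 0.0262]
eef_rot: [-0.002, 1.0, -0.002, -0.003]
contact_force: [-0.7, -0.8, 0.9]
opening: 0.6
```

Run:
```python
from h import *
s=readout.get_state(); print(s["tool_pos"],R.from_quat(s["eef_rot"]).as_matrix().round(4).tolist(),s["contact_force"])
```

```text
[0.50177203 0.1536128  0.02618041] [[-1.0, -0.0034, -0.0059], [-0.0034, 1.0, -0.0033], [0.0059, -0.0033, -1.0]] [-0.70683702 -0.84644323  0.91476679]
```

carry_out([
  [[-8,0,-1,0,-0.005,0,60],[-8,0,0,0,0,0,60],[-6,0,0,0,0,0,60],[-4,0,0,0,0,0,60],[-2,0,0,0,0,0,60],[-1.5,0,0,0,0,0,60],[-1.5,0,0,0,0,0,60],[-1,0,0,0,0,0,60]],
])

```text
clock: 15.15
tool_pos: [0.5356, 0.1532, 0.0295]
eef_rot: [-0.0, 1.0, -0.001, 0.001]
contact_force: [-2.4, 1.1, 1.4]
opening: 0.6
```

carry_out([
  [[-1,0,0,0,0,0,60],[-1,0,0,0,0,0,60],[-1,0,0,0,0,0,60],[0,0,0,0,0,0,60]],
])

```text
clock: 15.55
tool_pos: [0.5358, 0.1532, 0.0294]
eef_rot: [-0.001, 1.0, -0.002, -0.001]
contact_force: [-7.4, -0.3, 6.0]
opening: 0.601
```

carry_out([
  [[-1,0,0,0,0,0,60],[-1,0,0,0,0,0,60],[-1,0,0,0,0,0,60],[0,0,0,0,0,0,60]],
])

```text
clock: 15.95
tool_pos: [0.536, 0.1532, 0.0293]
eef_rot: [-0.001, 1.0, -0.002, -0.003]
contact_force: [-13.8, 0.2, 11.3]
opening: 0.594
```

carry_out([
  [[5,0,0,0,0,0,60],[10,0,0,0,0,0,60],[10,0,0,0,0,0,60],[0,0,-35,0,0,0,60],[0,0,-40,0,0,0,60],[0,-42,0,0,0,0,60],[0,-42,0,0,0,0,60],[0,-42,0,0,0,0,60]],
])

```text
clock: 16.75
tool_pos: [0.5178, 0.026, 0.1052]
eef_rot: [-0.001, 1.0, -0.001, 0.003]
contact_force: [0.0, 0.6, -0.7]
opening: 0.603
```

carry_out([
  [[0,-42,0,0,0,0,60],[0,-42,-5,0,0,0,60],[0,-42,-5,0,0,0,60],[0,-42,0,0,0,0,60],[0,0,0,0,0,0,60],[0,0,0,0,0,0,60]],
])

```text
clock: 17.35
tool_pos: [0.5172, -0.1419, 0.1149]
eef_rot: [0.001, 1.0, -0.001, 0.002]
contact_force: [-0.6, 1.4, -0.3]
opening: 0.6
```

Run:
```python
from h import *
h=np.load("hold.npz"); O,x,v=h["O"],h["x"],h["v"]
d=eyes.snapshot("top"); g=cv2.GaussianBlur(d["pixels"].astype(float).mean(2),(0,0),.5)
P=ray(d,[(u,266-cross(g[266:250:-1,u],50)) for u in range(232,284)],.016); p,w=fit(P); w*=np.sign(w[1])
print("rear edge x",(p-O)@x,"yaw rel",np.arctan2(w[0],w[1])*-1+np.arctan2(v[0],v[1]))
c,a,e=carrier(d); print("green",[(c-O)@x,(c-O)@v]); s=readout.get_state(); print(s["clock"],s["tool_pos"],s["contact_force"])
cv2.imwrite("pics/top5.png",cv2.resize(d["pixels"][170:320,150:450,::-1],None,fx=2.6,fy=2.6,interpolation=cv2.INTER_CUBIC))
```

```text
rear edge x -0.09230218 yaw rel 0.0028004646
green [np.float64(-0.04611046383582498), np.float64(0.04959207588424331)]
17.4 [ 0.51748032 -0.13997945  0.11510702] [ 0.26235503  1.60580001 -0.47603713]
```

View pics/top5.png

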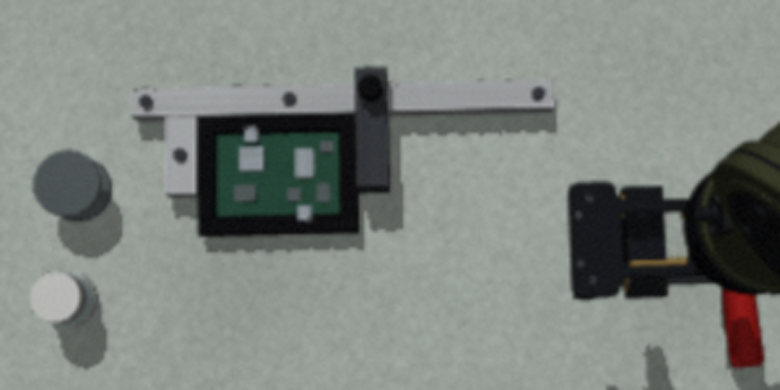

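The tray is seated against the bar, stop (column 198) and jaw (column 357). The bystanders have not moved, and the gripper is clear. Handing in.

```bash
python3 -c "
from plant import ticket; print(ticket.finish_job())"
```

```text
the job is handed in; nothing more can be done
None
```

The carrier is seated in the holder and the job is handed in at about 17.4 s of the 48 s. `finish_job()` gives no verdict, so these are my own measurements.

I pushed the carrier to the back bar with both fingers spread. Then I pushed the jaw along the bar, which slid the carrier to the end stop, and finished with one more gentle push towards the bar.

**Final checks:**
- **Carrier:** in the holder's frame its centre is at about x = -46 mm, y = +49.6 mm, turned about 0.003 rad from the bar. All are within the limits.
- **Jaw:** its inner face is at about y = -11 mm, so the joint is at about 0.099. I measured this before the last push and did not repeat it. The later picture shows the jaw still against the carrier.
- **Contact:** the arm stalled in the same place (x = 0.536 m) on both pushes towards the bar, and it stalled again at jaw closure. The highest reading I saw was about 14 N along the push.
- **Surroundings:** the jar, spool and visible part of the screwdriver looked unmoved in the last picture. The gripper was clear of everything.

**Disagreement:** the carrier's rear edge put x nearer -47.3 mm than the -46.1 mm from the green board, against a limit of -48.5 mm. The last push barely changed either number, so I take the difference to be measurement bias.

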